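# Snap the cap onto the bar flask

## Robot

A 7-joint arm with a two-finger parallel gripper is mounted at the origin on the work surface. World frame = base frame: x ahead of the robot, y to its left, z up, the work surface at z = 0. Lengths are in m, angles in rad, forces in N, time in s.
With the tool pointing down it reaches from about 0.35 to 0.9 m from the base axis. Payload 19.9 kg.
Tool frame: the origin (TCP) lies at the very end of the fingers, on their centre line; the grasp point (between the pads) lies 19 mm behind it; z points along the fingers, y is the line along which they close (so a half turn about z gives the same grasp; the last joint's range is limited). The gripper opens to 94 mm and grips with 3 to 60 N. Pads are 16 mm wide; open, the fingers measure 119 mm over their backs; the gripper's body (75 mm by 177 mm) begins 78 mm behind the grasp point.
Start: joints at [-1.27, 0.417, -0.01, 1.614, 0.005, 1.111, -0.053], TCP at [0.21, 0.589, 0.205] pointing down, gripper open.
Joint ranges: [-2.81, 2.81], [-0.39, 2.02], [-1.27, 1.25], [0.06, 2.57], [-1.19, 4.33], [0.19, 2], [-2.82, 2.82]. Speed limits (rad/s): [1.89, 1.89, 2.39, 2.39, 3.01, 3.01, 3.01].

## Interface

Orientations are given as a unit quaternion [w, x, y, z].
In Python, from bench import status, imaging, r, nets gives the robot as it stands.
- The arm moves only by the tool drive_tool, never from a script. Its argument "deltas" is a list of rows, each a list of 5 numbers: the shift along the tool's x, y, z in mm, then the turn about the tool's z in degrees, then the closure, from 0 (fully open) to 1 (shut). In form: [[tx, ty, tz, twist, grip], ...]. A call has exactly 5 rows; each row is the pose to reach, as a shift and turn from the pose commanded when the call began, along the tool's axes at that moment; what a row does not reach only later rows make up. A row lasts 1/10 s, in which the tool goes at most 50 mm and 8.59 degrees, less where a joint would pass 70% of its speed; a pose out of reach is approached as far as the arm can. A call with a gripper value outside its range is refused whole. The fingers move at their own pace and stop on an object; "newtons" is the grip in N (left out, the last holds). Time passes only in rows, so rows that repeat a pose let the fingers close, or fill a call up. It gives the time, the measured TCP pose, the force, the opening and the grip force at its end, in the units of the state.
- status.read_state(): the state, without advancing time (a new reading comes with each control period).
- imaging.capture(name): name is "scene" or "top" or "wrist"; returns a dict with "pixels" (420x560x3 uint8, red, green, blue), "range_z" (420x560 float32, m along the optical axis (not along the pixel's ray), 0 where there is no reading), "fx", "fy", "cx", "cy" (pixels), "k1" (the pictures are not rectified: a ray, as slopes to the right and down, at radius r is drawn at 1 + k1 r^2 times it, then the intrinsics apply), "extrinsics" (4x4, takes a point from camera to world coordinates). Camera axes: x right, y down, z forward; pixel columns grow to the right and rows downward; lengths in m; the calibration is good to about 2 mm. A picture is of the moment at which its call begins.
- r.close_job(): hands the job in; it is judged then, once.
Trained networks look in the newest picture that a camera, given by its name, has taken for a name from the list of things; names that differ only in an ending like _2 or _b are one class to them, and where a whole thing is asked for, a point or a joint stands for the part that bears it (a point fixed in the world has none). Each returns a list of dicts, best first, with "score" (0 to 1); they miss things now and then, are a little off and sometimes report something else, mostly with a low value. They report only what shows in the picture. A call takes as long as a camera call. They do not tell look-alikes from the thing itself.
- nets.spot_in(camera, thing): "uv" ([column, row] in pixels, amid what is visible of it).
- nets.place_of(camera, thing): "uv" ([column, row] in pixels: a listed point, or the origin of a listed thing).
The state is a dict: "t": time; "joint_pos": joint angles; "qd": joint speeds; "joint_efforts": joint torques, N m; "tool_pos": TCP position; "eef_rot": TCP orientation; "ft_force": force on the tool from outside, world axes, zero at the start; "wrist_torque": the same for the moment, N m; "finger_gap": finger opening in m; "gripper_force": force on a finger pad.
Only numpy, scipy, OpenCV 4.12 (cv2) and the standard library are available. Lean on these libraries where they do the work, as an engineer would, in place of code of your own. Each camera call takes 0.05 s, during which the arm holds its last target. There are 200 camera calls.

## Task

Lift the upturned metal cup off the steel flask and stand it, still mouth down, on the cork coaster. Then take the white cap with the knob and press it straight down onto the flask's neck stud until it clicks, and keep pressing after the click so that it sits fully home on the collar. Finish while still holding the cap and pushing it down firmly, about as hard as the weight of a kilogram; do not let go, and leave everything else where it is.

Things in the scene. Friction and masses are not known exactly. Their poses are not given: they have to be found in the camera images.
- flask: fixed upright steel flask, 80 mm across, in a weighted base 112 mm across; origin under the base's centre, on a 6 mm black rubber mat. Its flat shoulder is 112 mm above the origin; collar and neck stud stand centrally on it
- collar: flat rigid collar, 48 mm across, at the foot of the flask's neck stud; origin at the centre of its upper face (126 mm above the table, 8 mm above the flask's shoulder), on which the cap seats; z up
- stud_top (a point): top centre of the steel neck stud: a post 26 mm across, 19 mm high above the collar's face, the top 6 mm tapered to 16 mm. Four sprung balls, centred 7.5 mm above the face, stand out to 33 mm across: the cap's underside meets them 12 mm above the face, needs 8 to 13 N to pass, then the push drops (click) and they pull it down to the collar
- cap_mid (a point): centre, half-way up, of the loose white snap cap (45 g, mouth down, knob up), z up: 50 mm high. Lower part 42 mm across, 24 mm high, hollow from below (mouth 29 mm across, 21 mm deep); above it a flat shoulder and a round knob 20 mm across, 26 mm high. The point is 25 mm above the underside, 1 mm above the shoulder, and 25 mm above the collar's face when fully home
- cup_mid (a point): centre, half-way up, of the loose metal cup (about 90 g) that stands upside down over the stud on the flask's shoulder: 64 mm high, z up; its closed upper part is a cylinder 50 mm across and 40 mm tall, below it flares to the mouth, 66 mm across. The point lies 32 mm above the mouth's edge
- coaster_top (a point): centre of the upper face of the round cork coaster, 100 mm across and 5 mm thick, fixed on the mat, 11 mm above the table; empty at the start
- lid: a flat white screw lid, 64 mm across and 13 mm high, no knob; origin under its centre; a bystander, leave alone
- jigger: small steel measuring cup, 42 mm across the mouth, 45 mm high, open upward; origin under its centre; a bystander, leave alone
- spoon: steel bar spoon lying behind the mat; a bystander, leave alone
- tin: tall steel shaker tin, 90 mm across, 130 mm high; a bystander, leave alone
- tumbler: black drinks tumbler, 74 mm across, 160 mm high; a bystander, leave alone
- syrup: amber syrup bottle, 64 mm across, 200 mm high; a bystander, leave alone
Not all that is in view belongs to the job. Of the things shaped like the part that bears cup_mid, the aluminium one is meant. What is shaped like the part that bears cap_mid but red is not meant.

How it is judged:
By the outcome, as a careful person would: the job done as asked, in the order asked, and still so for the second after the job is handed in, while the arm keeps its last pose, push and grip.
It also fails if it takes over 72 s, if anything falls off the work surface, if the arm or the gripper's body presses on something with over 40 N, if the wrist force passes 120 N, or if a joint passes its speed limit or range.

## Working session

There is one attempt and no reset: what is moved stays moved. The work goes in short steps, Python scripts to look and compute and a tool call to move; the robot and the scene stay as the last step left them, time stands still between calls to the robot, and variables do not carry over. Pictures are saved under pics/ and viewed, at most 10 in all, crops included, and the job is handed in when it is done.

Besides the shell and the picture viewer there is one more tool, called after "Call:" as name(argument=value, ...) on one line, values as JSON. drive_tool: Moves the arm, as the interface text tells. Its arguments: {"type":"object","properties":{"deltas":{"type":"array","items":{"type":"array","items":{"type":"number"}}},"newtons":{"type":"number"}},"required":["deltas"]}

```bash
mkdir -p pics; cat > h.py <<'E'
import numpy as np, cv2
from bench import status, imaging, r, nets
from scipy.spatial.transform import Rotation as R
def ray(c,uv):
    K=np.array([[c['fx'],0,c['cx']],[0,c['fy'],c['cy']],[0,0,1.]])
    x=(uv[0]-c['cx'])/c['fx'];y=(uv[1]-c['cy'])/c['fy']
    rd=np.hypot(x,y);rr=rd
    for _ in range(20): rr=rd/(1+c['k1']*rr*rr)
    s=rr/rd if rd>0 else 1
    return np.array([x*s,y*s,1.])
def at_z(c,uv,z):
    T=np.array(c['extrinsics']);d=T[:3,:3]@ray(c,uv);o=T[:3,3]
    return o+d*(z-o[2])/d[2]
def depth(c,uv):
    T=np.array(c['extrinsics']);u,v=int(round(uv[0])),int(round(uv[1]))
    p=c['range_z'][max(v-1,0):v+2,max(u-1,0):u+2];p=p[p>0]
    if len(p)==0:return None
    return T[:3,:3]@(ray(c,uv)*np.median(p))+T[:3,3]
def cloud(c):
    v,u=np.mgrid[0:420,0:560];x=(u-c['cx'])/c['fx'];y=(v-c['cy'])/c['fy'];rd=np.hypot(x,y);rr=rd.copy()
    for _ in range(20): rr=rd/(1+c['k1']*rr*rr)
    s=np.where(rd>0,rr/np.maximum(rd,1e-9),1);z=c['range_z']
    P=np.stack([x*s*z,y*s*z,z],-1);T=np.array(c['extrinsics'])
    W=P@T[:3,:3].T+T[:3,3];W[z==0]=np.nan;return W
def save(c,n): cv2.imwrite('pics/'+n+'.png',cv2.cvtColor(c['pixels'],cv2.COLOR_RGB2BGR))
def tool(p,s=None):
    s=s or status.read_state();q=s['eef_rot'];return 1000*(R.from_quat([q[1],q[2],q[3],q[0]]).as_matrix().T@(np.array(p)-s['tool_pos']))
E
cat > a.py <<'E'
from h import *
np.set_printoptions(precision=4,suppress=True)
print({k:np.round(v,3) for k,v in status.read_state().items()})
for n in ('scene','top'):
    c=imaging.capture(n);save(c,n+'0');print(n,np.array(c['extrinsics'])[:3,3])
    for t,z in (('cup_mid',.15),('cap_mid',.031),('collar',.126),('coaster_top',.011),('flask',.006),('lid',.006),('jigger',.006)):
        for d in nets.place_of(n,t)[:4]: print(n,t,np.round(d['uv'],1),round(d['score'],2),at_z(c,d['uv'],z),depth(c,d['uv']))
E
python3 a.py
```

```text
{'t': np.float64(0.0), 'joint_pos': array([-1.27 ,  0.418, -0.01 ,  1.614,  0.005,  1.111, -0.053]), 'qd': array([-0.002, -0.   , -0.001, -0.   ,  0.   ,  0.001,  0.001]), 'joint_efforts': array([ -0.001, -85.126,   0.638, -42.598,  -0.049,   0.019,   0.   ]), 'tool_pos': array([0.21 , 0.588, 0.205]), 'eef_rot': array([-0.   ,  0.171,  0.985, -0.001]), 'ft_force': array([-0.167,  0.263,  0.105]), 'wrist_torque': array([-0.007,  0.012, -0.005]), 'gripper_force': np.float64(0.0), 'finger_gap': np.float64(0.094)}
scene [ 1.1071 -0.1666  0.7814]
scene cup_mid [321.6 158.4] 0.91 [0.4184 0.1153 0.15  ] [0.3097 0.1598 0.0503]
scene cup_mid [203.4 178. ] 0.83 [ 0.4271 -0.1833  0.15  ] [ 0.3168 -0.186   0.0476]
scene cup_mid [279.5 189.2] 0.78 [ 0.5026 -0.014   0.15  ] [ 0.5318 -0.0214  0.1805]
scene cap_mid [168.  187.4] 0.62 [ 0.3154 -0.2869  0.031 ] [ 0.323  -0.2857  0.0382]
scene cap_mid [341.2 314.3] 0.36 [0.7813 0.058  0.031 ] [0.8026 0.0433 0.0801]
scene collar [314.6 203. ] 0.28 [0.5412 0.0618 0.126 ] [0.4484 0.0993 0.0186]
scene coaster_top [360.1 215.5] 0.55 [0.512  0.2089 0.011 ] [
[... 318 characters left out ...]
] 0.87 [0.2979 0.1568 0.15  ] [0.2886 0.1721 0.0628]
top cup_mid [294.2 225.5] 0.69 [ 0.5087 -0.0145  0.15  ] [ 0.5055 -0.0147  0.182 ]
top cup_mid [381.  329.7] 0.68 [ 0.3077 -0.1737  0.15  ] [ 0.2994 -0.1868  0.0643]
top cap_mid [425.9 320.9] 0.78 [ 0.3128 -0.2868  0.031 ] [ 0.3143 -0.2825  0.0489]
top coaster_top [198.5 232.5] 0.74 [0.5121 0.1996 0.011 ] [0.512  0.1993 0.0126]
top flask [292.6 232.1] 0.56 [ 0.5088 -0.0098  0.006 ] [ 0.493  -0.0114  0.1827]
top lid [245.8 266.8] 0.91 [0.4342 0.0952 0.006 ] [0.4339 0.0939 0.0196]
top jigger [342.8 269.5] 0.79 [ 0.4241 -0.1182  0.006 ] [ 0.424  -0.1179  0.0103]
top jigger [293.  223.3] 0.62 [ 0.5285 -0.0112  0.006 ] [ 0.5097 -0.0125  0.1815]
```

View pics/scene0.png

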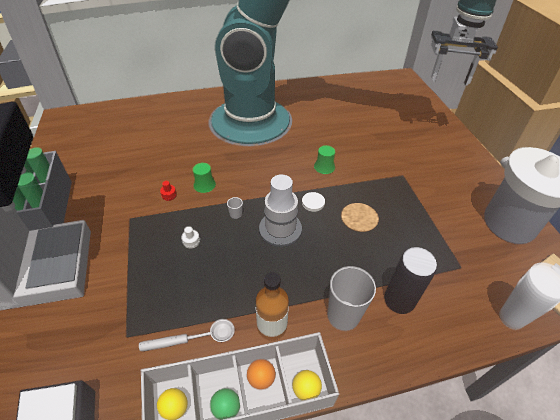

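View pics/top0.png

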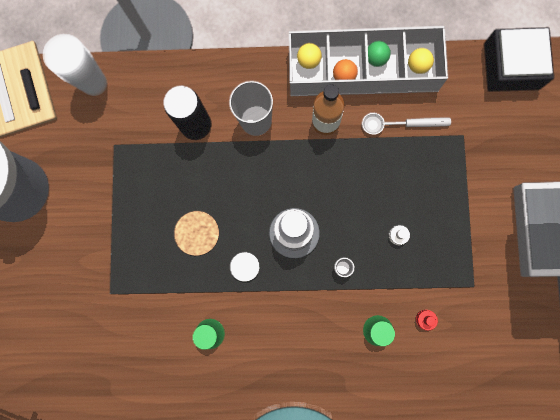

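The aluminium cup is on the flask at scene (281,190) and top (294,224). The green cups at scene (321,158) and (203,178) are look-alikes. The white cap is at scene (190,238) and top (399,235), and the red cap at scene (168,188) is not meant. I'll confirm this in one crop and measure the centres.

```bash
cat > b.py <<'E'
from h import *
np.set_printoptions(precision=4,suppress=True)
im=[]
for n in ('scene','top'):
    c=imaging.capture(n);W=cloud(c)
    p=c['pixels'];b=p[150:270,160:310] if n=='scene' else p[185:305,270:420]
    im.append(cv2.resize(b,(400,320),interpolation=cv2.INTER_CUBIC))
    def fit(nm,cx,cy,rad,z0,z1):
        m=(np.hypot(W[...,0]-cx,W[...,1]-cy)<rad)&(W[...,2]>z0)&(W[...,2]<z1)
        q=W[m];
        if len(q)<5: print(n,nm,len(q));return
        ce,rr=cv2.minEnclosingCircle(q[:,:2].astype(np.float32)*1000)
        print(n,nm,len(q),'mean',q.mean(0),'circle',ce,rr,'zmed',np.median(q[:,2]))
    fit('cuptop',.508,-.013,.05,.177,.19)
    fit('cupside',.508,-.013,.05,.145,.176)
    X=at_z(c,(190,238) if n=='scene' else (399.5,235.5),.03);print(X)
    fit('capknob',X[0],X[1],.04,.05,.07);fit('capsh',X[0],X[1],.04,.024,.036)
    hsv=cv2.cvtColor(p,cv2.COLOR_RGB2HSV)
    m=((hsv[...,1]>70)&(hsv[...,2]>110)&(np.hypot(W[...,0]-.512,W[...,1]-.202)<.07)).astype(np.uint8)
    vv,uu=np.nonzero(m);q=np.array([at_z(c,(a,b),.011)[:2] for a,b in zip(uu,vv)],np.float32)*1000
    print('coaster',q.mean(0),cv2.minEnclosingCircle(q))
    # flask base edge
    fit('shoulder',.508,-.013,.05,.112,.122)
    fit('base',.508,-.013,.07,.009,.04)
cv2.imwrite('pics/crop.png',cv2.cvtColor(np.hstack(im),cv2.COLOR_RGB2BGR))
E
python3 b.py
```

```text
scene cuptop 292 mean [ 0.5125 -0.0129  0.1815] circle (511.0090637207031, -12.357478141784668) 25.723079681396484 zmed 0.18151741110987063
scene cupside 197 mean [ 0.5295 -0.0174  0.1607] circle (517.4906005859375, -13.207128524780273) 23.989492416381836 zmed 0.1609707382397515
[ 0.5053 -0.2399  0.03  ]
scene capknob 45 mean [ 0.5    -0.2398  0.0547] circle (499.04345703125, -239.03369140625) 9.951356887817383 zmed 0.05499355457291799
scene capsh 136 mean [ 0.5044 -0.2401  0.0295] circle (499.7734680175781, -240.04409790039062) 20.43522834777832 zmed 0.02953272683620367
coaster [515.4701 205.4496] ((513.9635620117188, 205.6048126220703), 51.21133804321289)
scene shoulder 235 mean [ 0.5256 -0.0147  0.1175] circle (509.6580810546875, -11.936471939086914) 40.44610595703125 zmed 0.11758570493677489
scene base 630 mean [ 0.5338 -0.0183  0.0197] circle (507.8492736816406, -14.67485237121582) 67.56083679199219 zmed 0.017846697951348467
top cuptop 541 mean [ 0.5086 -0.0141  0.1822] circle (508.7489318847656, -14.031587600708008) 24.94439697265625 zmed 0.18214071094065964
top cupside 27 mean [ 0.488  -0.0167  0.1611] circle (496.53753662109375, -15.721872329711914) 21.368282318115234 zmed 0.15822507309668243
[ 0.4942 -0.2409  0.03  ]
top capknob 73 mean [ 0.4965 -0.241   0.0561] circle (496.4798889160156, -241.21337890625) 9.987990379333496 zmed 0.05628453343970996
top capsh 209 mean [ 0.4956 -0.2397  0.0301] circle (496.3424072265625, -241.39529418945312) 21.137948989868164 zmed 0.030145509842592455
coaster [511.741  205.3238] ((512.24951171875, 205.3107147216797), 50.51757049560547)
top shoulder 435 mean [ 0.5003 -0.011   0.1181] circle (506.8106689453125, -13.180538177490234) 40.00553894042969 zmed 0.1181716700289035
top base 852 mean [ 0.4948 -0.0139  0.0169] circle (507.9327087402344, -12.96213436126709) 69.87451934814453 zmed 0.01749474650339844
```

View pics/crop.png

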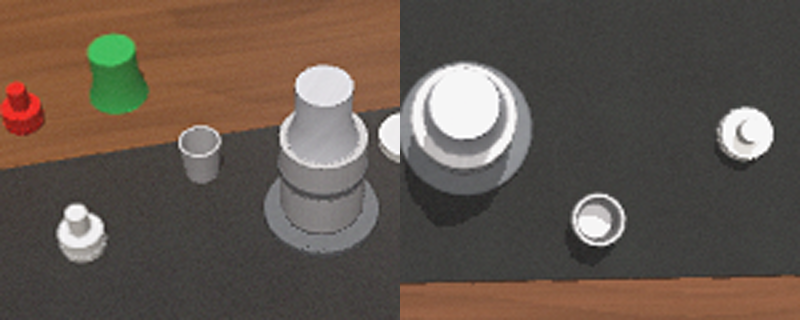

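The crop confirms it: the aluminium cup sits on the flask (around 325,110 in the left half), with the white knobbed cap at (80,235). The green cup and the red cap are decoys. I'm moving above the cup now.

Call:
drive_tool(deltas=[[-484,-464,-25,-19.7,0],[-484,-464,-25,-19.7,0],[-484,-464,-25,-19.7,0],[-484,-464,-25,-19.7,0],[-484,-464,-25,-19.7,0]])

```text
t: 1.4
tool_pos: [0.3223, 0.3636, 0.215]
eef_rot: [0.0, -0.001, 1.0, 0.0]
ft_force: [1.6, 0.2, -0.2]
finger_gap: 0.0939
gripper_force: 0.0
```

```bash
python3 -c "
from h import *
s=status.read_state();print(s['tool_pos'],s['eef_rot'],tool([.509,-.013,.23]))"
```

```text
[0.32225408 0.36364558 0.21498476] [ 1.09196893e-04 -5.29738283e-04  9.99999836e-01  1.90749764e-04] [-186.35005741 -376.83747998  -15.11822768]
```

Call:
drive_tool(deltas=[[-186,-377,-15,0,0],[-186,-377,-15,0,0],[-186,-377,-15,0,0],[-186,-377,-15,0,0],[-186,-377,-15,0,0]])

```text
t: 1.9
tool_pos: [0.433, 0.1397, 0.2241]
eef_rot: [0.0, -0.001, 1.0, 0.0]
ft_force: [0.5, 0.7, 1.6]
finger_gap: 0.094
gripper_force: 0.0
```

```bash
python3 -c "
from h import *
s=status.read_state();print(s['tool_pos'],s['eef_rot'],tool([.509,-.013,.23]))"
```

```text
[0.43296206 0.13972495 0.22414668] [ 3.83652480e-04 -5.87217264e-04  9.99999723e-01  2.50666513e-04] [ -75.86301968 -152.81120729   -5.87163496]
```

Call:
drive_tool(deltas=[[-76,-153,-6,0,0],[-76,-153,-6,0,0],[-76,-153,-6,0,0],[-76,-153,-6,0,0],[-76,-153,-6,0,0]])

```text
t: 2.4
tool_pos: [0.5094, -0.0144, 0.2298]
eef_rot: [0.0, 0.002, 1.0, -0.001]
ft_force: [-0.5, 1.3, -0.7]
finger_gap: 0.0938
gripper_force: 0.0
```

```bash
cat > w.py <<'E'
from h import *
import sys
np.set_printoptions(precision=4,suppress=True)
c=imaging.capture('wrist');W=cloud(c);s=status.read_state();print(s['tool_pos'],s['eef_rot'],s['ft_force'])
# args: triples cx cy rad z0 z1
a=list(map(float,sys.argv[2:]))
for i in range(0,len(a),5):
    cx,cy,rad,z0,z1=a[i:i+5]
    q=W[(np.hypot(W[...,0]-cx,W[...,1]-cy)<rad)&(W[...,2]>z0)&(W[...,2]<z1)]
    if len(q)>5: ce,rr=cv2.minEnclosingCircle(q[:,:2].astype(np.float32)*1000);print(len(q),q.mean(0),ce,rr,np.median(q[:,2]))
    else: print('none')
save(c,sys.argv[1])
E
python3 w.py w1 .509 -.013 .035 .175 .19 .509 -.013 .05 .11 .125
```

```text
[ 0.5087 -0.0123  0.2296] [-0.      0.0006  1.     -0.0002] [-0.3747  1.2563  0.0218]
2734 [ 0.5065 -0.0126  0.1814] (507.69952392578125, -12.418877601623535) 25.025362014770508 0.18144031064158211
1506 [ 0.4874 -0.0098  0.118 ] (505.2830810546875, -11.41113567352295) 39.742881774902344 0.11752851510910053
```

View pics/w1.png

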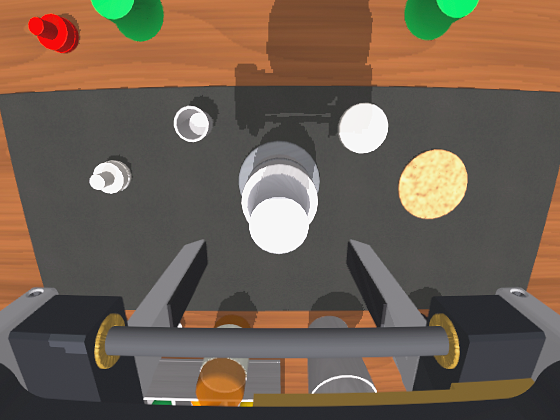

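The wrist view shows the cup top at (280,225), centred between the fingers. The cap is at (110,178) and the coaster at (433,185). I'll descend and grip.

Call:
drive_tool(deltas=[[1,0,40,0,0],[1,0,81,0,0],[1,0,81,0,0],[1,0,81,0,0],[1,0,81,0,0]], newtons=15)

```text
t: 2.95
tool_pos: [0.5085, -0.0108, 0.1507]
eef_rot: [0.001, -0.001, 1.0, 0.0]
ft_force: [-0.6, -0.1, 1.0]
finger_gap: 0.0942
gripper_force: 0.0
```

Call:
drive_tool(deltas=[[0,0,0,0,1],[0,0,0,0,1],[0,0,0,0,1],[0,0,0,0,1],[0,0,0,0,1]], newtons=15)

```text
t: 3.45
tool_pos: [0.5076, -0.0113, 0.1488]
eef_rot: [0.0, -0.001, 1.0, -0.0]
ft_force: [-0.1, -0.4, -0.4]
finger_gap: 0.0576
gripper_force: 0.0
```

Call:
drive_tool(deltas=[[0,0,0,0,1],[0,0,0,0,1],[0,0,0,0,1],[0,0,0,0,1],[0,0,0,0,1]])

```text
t: 3.95
tool_pos: [0.5076, -0.0114, 0.1487]
eef_rot: [0.0, -0.0, 1.0, -0.0]
ft_force: [-0.2, -1.0, 0.8]
finger_gap: 0.0491
gripper_force: 15.0
```

Call:
drive_tool(deltas=[[0,0,-15,0,1],[0,0,-35,0,1],[0,0,-55,0,1],[0,0,-55,0,1],[0,0,-55,0,1]])

```text
t: 4.45
tool_pos: [0.5074, -0.0111, 0.2034]
eef_rot: [0.0, -0.001, 1.0, 0.0]
ft_force: [0.7, 1.0, -1.0]
finger_gap: 0.0489
gripper_force: 15.0
```

Call:
drive_tool(deltas=[[0,20,0,0,1],[-1,60,0,0,1],[-2,100,0,0,1],[-3,140,0,0,1],[-3,165,0,0,1]])

```text
t: 4.95
tool_pos: [0.5095, 0.1567, 0.2023]
eef_rot: [-0.001, -0.002, 1.0, -0.0]
ft_force: [-0.5, 0.1, -1.5]
finger_gap: 0.0487
gripper_force: 15.0
```

```bash
python3 w.py w2 .513 .205 .06 .006 .016 .508 -.0125 .045 .11 .1215 .508 -.0125 .028 .123 .13 .508 -.0125 .025 .138 .15; python3 - <<'E'
from h import *
for n in ('scene','top'):
    c=imaging.capture(n)
    for t,z in (('coaster_top',.011),('collar',.126),('stud_top',.145),('cap_mid',.031)):
        for d in nets.place_of(n,t)[:2]: print(n,t,d['uv'],round(d['score'],2),at_z(c,d['uv'],z))
    W=cloud(c)
    for cx,cy,rad,z0,z1 in((.508,-.0125,.02,.139,.15),(.508,-.0125,.03,.122,.131),(.508,-.0125,.045,.113,.1205)):
        q=W[(np.hypot(W[...,0]-cx,W[...,1]-cy)<rad)&(W[...,2]>z0)&(W[...,2]<z1)]
        if len(q)>5: print(n,len(q),q.mean(0),cv2.minEnclosingCircle(q[:,:2].astype(np.float32)*1000))
E
```

```text
[0.5091 0.16   0.2021] [-0.001  -0.0034  1.      0.0003] [-1.7472  5.1481 -0.4164]
4117 [0.5031 0.2109 0.0101] (512.8390502929688, 205.05589294433594) 59.83200454711914 0.010351400466247218
3153 [ 0.5012 -0.0047  0.117 ] (505.901611328125, -10.813687324523926) 40.39963912963867 0.11720130754814928
1088 [ 0.5029 -0.0052  0.1253] (505.7533264160156, -10.842639923095703) 24.718997955322266 0.12529132156013048
601 [ 0.5045 -0.0084  0.1422] (505.4622497558594, -10.653837203979492) 13.513988494873047 0.14278711527677365
scene coaster_top [360.5, 214.8] 0.56 [0.50985047 0.21086343 0.011     ]
scene collar [283.1, 195.8] 0.5 [ 0.50287073 -0.00486733  0.126     ]
scene stud_top [282.5, 190.4] 0.62 [ 0.5031234  -0.00683539  0.145     ]
scene cap_mid [189.0, 231.5] 0.84 [ 0.48501008 -0.24068783  0.031     ]
scene cap_mid [168.0, 188.7] 0.64 [ 0.32056212 -0.28703577  0.031     ]
scene 65 [ 0.51099343 -0.01226846  0.1429478 ] ((510.6905212402344, -12.079964637756348), 12.746337890625)
scene 148 [ 0.51565867 -0.01338829  0.1258426 ] ((508.66351318359375, -11.32150650024414), 24.119916915893555)
scene 411 [ 0.5163336  -0.01365895  0.11752479] ((509.1380920410156, -11.080568313598633), 40.703819274902344)
top collar [291.6, 228.7] 0.57 [ 0.50489945 -0.00906101  0.126     ]
top stud_top [295.7, 228.1] 0.6 [ 0.50407011 -0.01731308  0.145     ]
top cap_mid [428.8, 323.0] 0.78 [ 0.30838889 -0.29258299  0.031     ]
top cap_mid [397.0, 237.1] 0.7 [ 0.49081821 -0.2351968   0.031     ]
top 129 [ 0.50613397 -0.01304608  0.14363032] ((505.3389892578125, -13.324331283569336), 14.2237548828125)
top 279 [ 0.50561394 -0.01358269  0.12639875] ((506.44488525390625, -13.883651733398438), 29.6915340423584)
top 660 [ 0.50596161 -0.01300929  0.11781034] ((506.5157470703125, -13.095690727233887), 39.78046417236328)
```

Call:
drive_tool(deltas=[[-2,25,0,0,1],[-3,48,0,0,1],[-3,48,0,0,1],[-3,48,40,0,1],[-3,48,80,0,1]])

```text
t: 6.0
tool_pos: [0.514, 0.2014, 0.1235]
eef_rot: [0.001, -0.0, 1.0, 0.0]
ft_force: [0.9, 1.4, -2.2]
finger_gap: 0.0491
gripper_force: 15.0
```

Call:
drive_tool(deltas=[[0,0,30,0,1],[0,0,60,0,1],[0,0,70,0,1],[0,0,70,0,1],[0,0,70,0,1]])

```text
t: 6.5
tool_pos: [0.5141, 0.2017, 0.0549]
eef_rot: [0.001, -0.0, 1.0, 0.0]
ft_force: [0.2, -0.5, -0.4]
finger_gap: 0.0489
gripper_force: 15.0
```

```bash
python3 -c "
from h import *
s=status.read_state();print(s['tool_pos'],s['ft_force'],tool([.513,.205,.042]))"
```

```text
[0.5140841  0.20165282 0.05492595] [ 0.21114601 -0.54241166 -0.40004396] [ 1.0981026   3.34265325 12.92593704]
```

Call:
drive_tool(deltas=[[1,3,3,0,1],[1,3,6,0,1],[1,3,9,0,1],[1,3,11,0,1],[1,3,12,0,1]])

```text
t: 7.0
tool_pos: [0.5123, 0.2046, 0.0416]
eef_rot: [-0.0, -0.0, 1.0, -0.0]
ft_force: [-3.7, -1.7, 15.6]
finger_gap: 0.049
gripper_force: 15.0
```

Call:
drive_tool(deltas=[[0,0,0.5,0,1],[0,0,1,0,1],[0,0,1,0,1],[0,0,1,0,1],[0,0,1,0,1]])

```text
t: 7.5
tool_pos: [0.5125, 0.2046, 0.0415]
eef_rot: [0.0, -0.0, 1.0, 0.0]
ft_force: [-6.6, -3.5, 17.0]
finger_gap: 0.0493
gripper_force: 15.0
```

Call:
drive_tool(deltas=[[0,0,-1,0,1],[0,0,-1,0,0.3],[0,0,-1,0,0],[0,0,-1,0,0],[0,0,-1,0,0]])

```text
t: 8.0
tool_pos: [0.5123, 0.2047, 0.0416]
eef_rot: [-0.0, -0.001, 1.0, -0.0]
ft_force: [0.3, 0.1, -0.1]
finger_gap: 0.0777
gripper_force: 0.0
```

Call:
drive_tool(deltas=[[0,0,0,0,0],[0,0,0,0,0],[0,0,-10,0,0],[0,0,-40,0,0],[0,0,-80,0,0]])

```text
t: 8.5
tool_pos: [0.5114, 0.2042, 0.1221]
eef_rot: [-0.001, -0.0, 1.0, -0.001]
ft_force: [-0.1, 0.1, -0.1]
finger_gap: 0.0938
gripper_force: 0.0
```

Call:
drive_tool(deltas=[[0,0,-50,0,0],[0,0,-90,0,0],[0,-50,-90,0,0],[0,-100,-90,0,0],[0,-150,-90,0,0]])

```text
t: 9.0
tool_pos: [0.5122, 0.0531, 0.2128]
eef_rot: [0.001, -0.001, 1.0, 0.0]
ft_force: [1.6, -0.4, -0.9]
finger_gap: 0.0937
gripper_force: 0.0
```

```bash
python3 - <<'E'
from h import *
s=status.read_state();print(s['tool_pos'],s['ft_force'],tool([.498,-.24,.12]))
c=imaging.capture('scene');save(c,'s1');W=cloud(c)
q=W[(np.hypot(W[...,0]-.513,W[...,1]-.205)<.05)&(W[...,2]>.07)&(W[...,2]<.085)];print(len(q),q.mean(0),cv2.minEnclosingCircle(q[:,:2].astype(np.float32)*1000))
E
```

```text
[0.51220988 0.05309666 0.21281796] [ 1.63270532 -0.41562999 -0.85488407] [  14.82641668 -293.12068671   92.64550585]
230 [0.51673982 0.2038066  0.0745774 ] ((516.7176513671875, 205.8598175048828), 25.834596633911133)
```

View pics/s1.png

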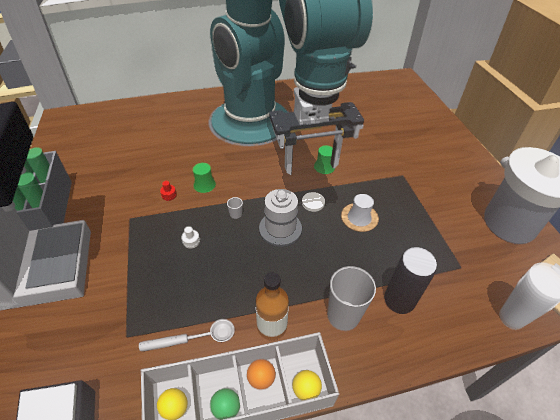

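The cup stands mouth down on the coaster at (363,212), and the stud is exposed at (281,200). Next I go to the cap.

Call:
drive_tool(deltas=[[3,-50,0,0,0],[6,-100,0,0,0],[9,-150,0,0,0],[12,-200,0,0,0],[14,-250,0,0,0]])

```text
t: 9.55
tool_pos: [0.4983, -0.1968, 0.2127]
eef_rot: [0.001, -0.001, 1.0, 0.0]
ft_force: [0.9, 0.3, 0.1]
finger_gap: 0.0937
gripper_force: 0.0
```

Call:
drive_tool(deltas=[[0,-43,0,0,0],[0,-43,50,0,0],[0,-43,100,0,0],[0,-43,110,0,0],[0,-43,110,0,0]])

```text
t: 10.05
tool_pos: [0.4984, -0.2377, 0.1017]
eef_rot: [-0.001, -0.0, 1.0, 0.0]
ft_force: [0.1, 0.1, 1.1]
finger_gap: 0.094
gripper_force: 0.0
```

```bash
python3 w.py w3 .498 -.24 .03 .05 .062 .498 -.24 .04 .025 .035
```

```text
[ 0.4994 -0.2382  0.1032] [ 0.0003 -0.0006  1.     -0.0002] [0.0205 0.6298 0.0813]
455 [ 0.4944 -0.2403  0.0552] (495.2120056152344, -240.30703735351562) 10.000213623046875 0.05534459941130562
1020 [ 0.4904 -0.2402  0.0294] (495.1690368652344, -240.38807678222656) 20.866653442382812 0.029403354399303222
```

View pics/w3.png

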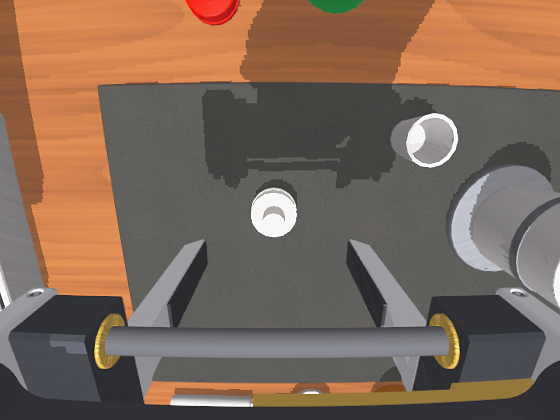

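The wrist view shows the white cap at (274,212) with the fingers centred around it. I'll descend to just above its shoulder and grip the knob.

Call:
drive_tool(deltas=[[2,-2,20,0,0],[2,-2,50,0,0],[2,-2,69.5,0,0],[2,-2,69.5,0,0],[2,-2,69.5,0,0]])

```text
t: 10.6
tool_pos: [0.4981, -0.2403, 0.0345]
eef_rot: [0.001, -0.001, 1.0, -0.0]
ft_force: [0.6, 0.3, 0.4]
finger_gap: 0.0939
gripper_force: 0.0
```

```bash
python3 w.py w4 .497 -.24 .03 .05 .062 .497 -.24 .04 .025 .035
```

```text
[ 0.4982 -0.2404  0.0346] [ 0.0014 -0.0006  1.     -0.0004] [0.2427 0.5032 0.3757]
836 [ 0.494  -0.2404  0.0551] (495.4085693359375, -240.62229919433594) 10.355281829833984 0.055343744453815374
1714 [ 0.4891 -0.2404  0.0294] (495.1639404296875, -240.18328857421875) 20.95669174194336 0.029399221832940275
```

Call:
drive_tool(deltas=[[1.5,0,2,0,0],[1.5,0,2,0,0.5],[1.5,0,2,0,1],[1.5,0,2,0,1],[1.5,0,2,0,1]], newtons=45)

```text
t: 11.15
tool_pos: [0.4954, -0.2399, 0.0303]
eef_rot: [0.0, -0.001, 1.0, -0.0]
ft_force: [0.3, 0.9, -0.4]
finger_gap: 0.0657
gripper_force: 0.0
```

Call:
drive_tool(deltas=[[0,0,0,0,1],[0,0,0,0,1],[0,0,0,0,1],[0,0,0,0,1],[0,0,0,0,1]])

```text
t: 11.65
tool_pos: [0.4955, -0.2399, 0.0303]
eef_rot: [0.0, -0.001, 1.0, -0.0]
ft_force: [0.1, -0.0, 3.1]
finger_gap: 0.0255
gripper_force: 1.4
```

Call:
drive_tool(deltas=[[0,0,0,0,1],[0,0,0,0,1],[0,0,0,0,1],[0,0,0,0,1],[0,0,0,0,1]])

```text
t: 12.15
tool_pos: [0.4955, -0.24, 0.0303]
eef_rot: [0.0, -0.0, 1.0, -0.0]
ft_force: [0.6, -0.9, 4.4]
finger_gap: 0.0192
gripper_force: 45.4
```

Call:
drive_tool(deltas=[[0,0,-15,0,1],[0,0,-50,0,1],[0,0,-100,0,1],[0,0,-150,0,1],[0,0,-165,0,1]])

```text
t: 12.65
tool_pos: [0.4964, -0.2408, 0.2008]
eef_rot: [0.003, -0.0, 1.0, -0.001]
ft_force: [-0.3, 0.2, -1.2]
finger_gap: 0.0191
gripper_force: 45.1
```

Call:
drive_tool(deltas=[[-2,20,0,0,1],[-4,60,0,0,1],[-6,100,0,0,1],[-8,140,0,0,1],[-10,170,0,0,1]])

```text
t: 13.15
tool_pos: [0.5046, -0.0675, 0.196]
eef_rot: [-0.0, -0.001, 1.0, 0.0]
ft_force: [-0.1, -0.8, -0.5]
finger_gap: 0.0192
gripper_force: 45.1
```

```bash
python3 - <<'E'
from h import *
s=status.read_state();print(s['tool_pos'],s['ft_force'],s['finger_gap'],tool([.5065,-.0122,.196]))
E
python3 w.py w5 .507 -.012 .02 .138 .15 .507 -.012 .03 .122 .131 .507 -.012 .045 .112 .1205
```

```text
[ 0.50462274 -0.06748657  0.19596322] [-0.11245309 -0.80035541 -0.49907875] 0.019201254917472196 [-2.00489579e+00  5.52821035e+01 -1.54587345e-02]
[ 0.5052 -0.0631  0.1958] [-0.0002 -0.0033  1.      0.0008] [ 2.783   6.5519 -0.4829]
671 [ 0.504  -0.0123  0.1425] (505.69970703125, -11.899560928344727) 13.498326301574707 0.14315439724792714
1264 [ 0.5022 -0.0131  0.1255] (505.65631103515625, -11.36039924621582) 24.236743927001953 0.12550939300389025
3151 [ 0.5003 -0.0121  0.1174] (505.6612243652344, -11.174386978149414) 40.18611526489258 0.1174777855911367
```

Call:
drive_tool(deltas=[[-1,30,0,0,1],[-1.5,52,0,0,1],[-1.5,55,0,0,1],[-1.5,55,0,0,1],[-1.5,55,0,0,1]])

```text
t: 13.7
tool_pos: [0.5064, -0.016, 0.1955]
eef_rot: [0.0, 0.0, 1.0, -0.0]
ft_force: [-1.2, -1.2, -1.7]
finger_gap: 0.0193
gripper_force: 45.1
```

```bash
cat > m.py <<'E'
from h import *
np.set_printoptions(precision=2,suppress=True)
ST=[(.02,.139,.15),(.028,.122,.131),(.045,.112,.1205),(.025,.166,.1905),(.025,.1905,.203)]
s=status.read_state();T=s['tool_pos'];print(T*1000 if hasattr(T,'shape') else T,s['ft_force'])
for n in ('scene','top','wrist'):
    c=imaging.capture(n);W=cloud(c);save(c,'m_'+n)
    for rad,z0,z1 in ST:
        q=W[(np.hypot(W[...,0]-.507,W[...,1]+.012)<rad)&(W[...,2]>z0)&(W[...,2]<z1)]
        if len(q)>8:
            a=q[:,:2].astype(np.float32)*1000
            # circle fit by outer arc: min enclosing
            print(n,z0,len(q),q.mean(0)*1000,np.array(cv2.minEnclosingCircle(a)[0]),cv2.minEnclosingCircle(a)[1])
E
python3 m.py
python3 - <<'E'
import cv2,numpy as np
a=cv2.imread('pics/m_scene.png')[150:255,220:345];b=cv2.imread('pics/m_wrist.png')
cv2.imwrite('pics/mm.png',np.hstack([cv2.resize(a,(400,336),interpolation=2),cv2.resize(b,(400,336))]))
E
```

```text
[506.43 -15.98 195.52] [-1.21 -1.18 -1.73]
scene 0.139 67 [512.03 -12.19 142.65] [509.66 -11.59] 12.279508590698242
scene 0.122 154 [516.14 -13.53 125.81] [508.7  -13.09] 25.430810928344727
scene 0.112 400 [519.09 -13.65 117.33] [508.71 -11.6 ] 41.18629837036133
scene 0.166 103 [524.3  -19.27 181.53] [513.57 -15.84] 20.582508087158203
scene 0.1905 110 [520.37 -16.36 195.91] [513.98 -16.22] 20.12245750427246
wrist 0.139 70 [495.88  -8.8  140.37] [498.91 -10.59] 10.78774356842041
wrist 0.122 867 [494.6   -9.46 125.46] [505.55 -11.25] 23.98040008544922
wrist 0.112 2579 [491.53 -10.06 117.36] [505.41 -11.28] 39.907569885253906
wrist 0.166 437 [489.28 -15.62 182.07] [503.14 -15.29] 21.014257431030273
wrist 0.1905 1135 [494.09 -15.74 195.3 ] [499.07 -15.93] 19.63313865661621
```

View pics/mm.png

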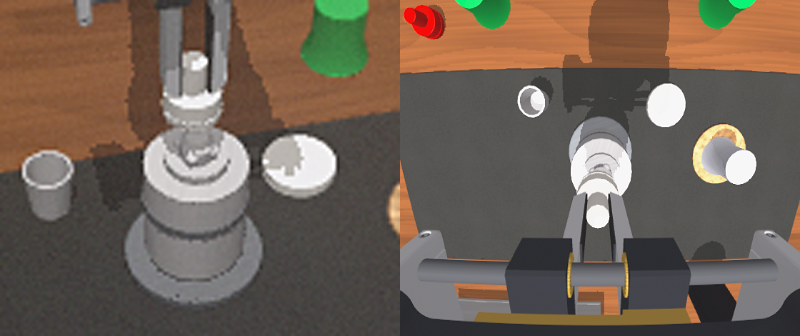

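```bash
cat > f.py <<'E'
from h import *
from scipy.optimize import least_squares
np.set_printoptions(precision=2,suppress=True)
s=status.read_state();print(np.array(s['tool_pos'])*1000,s['ft_force'])
tz=s['tool_pos'][2]
for n in ('scene','wrist'):
    c=imaging.capture(n);W=cloud(c);cam=np.array(c['extrinsics'])[:2,3]
    for nm,r0,z0,z1 in (('cap',21,tz-.022,tz-.003),('flask',40,.04,.108),('collar',24,.1195,.1245),('stud',13,.128,.137)):
        d=np.hypot(W[...,0]-.507,W[...,1]+.013)
        q=W[(d<r0/1000+.007)&(d>r0/1000-.007)&(W[...,2]>z0)&(W[...,2]<z1)][:,:2]*1000
        if len(q)<15: continue
        f=least_squares(lambda p:np.hypot(q[:,0]-p[0],q[:,1]-p[1])-r0,[507,-13],loss='soft_l1',f_scale=.5)
        print(n,nm,len(q),f.x,np.median(abs(f.fun)))
E
python3 f.py
```

```text
[506.51 -15.83 195.3 ] [-0.6  -0.52 -0.97]
scene cap 112 [508.2  -15.34] 0.5763626465198524
scene flask 577 [507.74 -11.33] 0.6315728713835327
scene collar 45 [507.66 -11.46] 1.002698067550572
scene stud 35 [508.34 -12.14] 0.6186224684303809
wrist cap 470 [506.69 -15.46] 0.22168604231025668
wrist flask 559 [505.76 -11.28] 0.20449212731594457
wrist collar 103 [506.28 -11.36] 0.36965757578147773
wrist stud 109 [505.   -11.52] 0.8835186478603259
```

Call:
drive_tool(deltas=[[0.6,4,0,0,1],[0.6,4,0,0,1],[0.6,4,8,0,1],[0.6,4,16,0,1],[0.6,4,20,0,1]])

```text
t: 14.45
tool_pos: [0.5055, -0.0109, 0.174]
eef_rot: [-0.001, -0.001, 1.0, -0.0]
ft_force: [-0.2, 0.3, -0.7]
finger_gap: 0.019
gripper_force: 45.1
```

```bash
python3 f.py
```

```text
[505.5  -10.92 174.01] [-0.25  0.27 -0.74]
scene cap 106 [507.06 -10.65] 0.5434498502639205
scene flask 573 [507.53 -11.35] 0.585098369270483
scene collar 38 [507.73 -11.04] 0.925873452559367
scene stud 34 [508.43 -11.43] 0.826857557691226
wrist cap 481 [505.52 -10.76] 0.21700279220240049
wrist flask 709 [505.78 -11.35] 0.19657051598012742
wrist collar 115 [506.28 -11.12] 0.3889291786237763
```

Call:
drive_tool(deltas=[[-0.4,-0.5,2,0,1],[-0.4,-0.5,4,0,1],[-0.4,-0.5,6,0,1],[-0.4,-0.5,8,0,1],[-0.4,-0.5,10,0,1]])

```text
t: 15.05
tool_pos: [0.5064, -0.0114, 0.1651]
eef_rot: [0.0, -0.001, 1.0, -0.0]
ft_force: [0.1, 0.3, 0.5]
finger_gap: 0.0192
gripper_force: 45.1
```

Over the stud with no lateral force, so the fit is clean. Next I press towards the click.

Call:
drive_tool(deltas=[[0,0,1,0,1],[0,0,2,0,1],[0,0,3,0,1],[0,0,4,0,1],[0,0,4,0,1]], newtons=55)

```text
t: 15.55
tool_pos: [0.5063, -0.0115, 0.1612]
eef_rot: [-0.0, -0.0, 1.0, -0.0]
ft_force: [-0.8, 0.7, 1.4]
finger_gap: 0.019
gripper_force: 55.5
```

Call:
drive_tool(deltas=[[0,0,0.4,0,1],[0,0,0.8,0,1],[0,0,1.2,0,1],[0,0,1.6,0,1],[0,0,2,0,1]])

```text
t: 16.05
tool_pos: [0.5069, -0.0115, 0.16]
eef_rot: [0.001, -0.0, 1.0, 0.0]
ft_force: [-3.5, -1.3, 18.1]
finger_gap: 0.0192
gripper_force: 58.0
```

Call:
drive_tool(deltas=[[0,0,0,0,1],[0,0,0,0,1],[0,0,0,0,1],[0,0,0,0,1],[0,0,0,0,1]])

```text
t: 16.55
tool_pos: [0.5069, -0.0115, 0.16]
eef_rot: [0.001, -0.0, 1.0, 0.0]
ft_force: [-2.9, -0.5, 13.4]
finger_gap: 0.0193
gripper_force: 57.5
```

```bash
python3 f.py; python3 -c "
from h import *
s=status.read_state();print(s['wrist_torque'])"
```

```text
[506.86 -11.5  159.99] [-2.95 -0.55 13.36]
scene cap 99 [508.32 -11.04] 0.6075760771989138
scene flask 574 [507.54 -11.39] 0.5428555575686929
scene collar 35 [507.61 -11.92] 0.7062887231672725
wrist cap 474 [506.87 -11.29] 0.218264960790993
wrist flask 818 [505.8  -11.34] 0.19781545691644098
wrist collar 124 [506.24 -11.39] 0.25708231500744816
[-0.09402745  0.99307875 -0.02993835]
```

Call:
drive_tool(deltas=[[0.4,0,0,0,1],[0.7,0,0.3,0,1],[0.7,0,0.6,0,1],[0.7,0,0.9,0,1],[0.7,0,1.2,0,1]])

```text
t: 17.15
tool_pos: [0.5066, -0.0115, 0.1591]
eef_rot: [0.001, -0.0, 1.0, 0.0]
ft_force: [-3.0, -1.4, 17.8]
finger_gap: 0.0192
gripper_force: 58.0
```

```bash
python3 f.py
```

```text
[506.57 -11.5  159.14] [-3.02 -1.41 17.76]
scene cap 106 [508.26 -11.14] 0.6020469392703287
scene flask 575 [507.61 -11.32] 0.5767563705794032
scene collar 38 [507.7  -11.38] 0.8409276193432103
wrist cap 483 [506.57 -11.31] 0.2268184129153603
wrist flask 823 [505.79 -11.36] 0.21519862393369493
wrist collar 117 [506.16 -11.39] 0.19870322656683825
```

```bash
python3 - <<'E'
from h import *
s=status.read_state();print(s['tool_pos'],s['ft_force'],s['joint_efforts'])
for n in('scene','wrist'):
    c=imaging.capture(n);W=cloud(c);save(c,'n_'+n)
    d=np.hypot(W[...,0]-.5065,W[...,1]+.0115)
    for a,b in ((0,.007),(.012,.0195),(.0195,.0225),(.0225,.027)):
        q=W[(d<b)&(d>=a)&(W[...,2]>.12)&(W[...,2]<.19)][:,2]*1000
        if len(q): print(n,a,len(q),np.percentile(q,[2,25,50,75,98]).round(1))
a=cv2.imread('pics/n_scene.png')[150:255,220:345];b=cv2.imread('pics/n_wrist.png')[120:350,180:380]
cv2.imwrite('pics/nn.png',np.hstack([cv2.resize(a,(400,460),interpolation=2),cv2.resize(b,(400,460),interpolation=2)]))
E
```

```text
[ 0.5064796  -0.01149555  0.1590041 ] [-2.87900585 -1.0232393  15.45663143] [-4.08988260e-01 -5.47370803e+01  4.25691962e+00 -3.37778056e+01
 -2.71983314e-01 -8.15895014e-01  3.13563571e-03]
scene 0 20 [182.6 184.1 184.9 185.2 186.3]
scene 0.012 132 [124.4 157.2 162.8 175.3 187.2]
scene 0.0195 158 [123.8 138.8 149.5 158.8 185.9]
scene 0.0225 121 [120.4 124.7 137.  153.6 188.1]
wrist 0 399 [183.  183.8 184.2 184.6 185.4]
wrist 0.012 1151 [125.1 158.1 159.2 176.2 189.1]
wrist 0.0195 1188 [124.6 136.2 148.8 157.7 187.8]
wrist 0.0225 378 [120.5 124.5 125.4 126.  187. ]
```

View pics/nn.png

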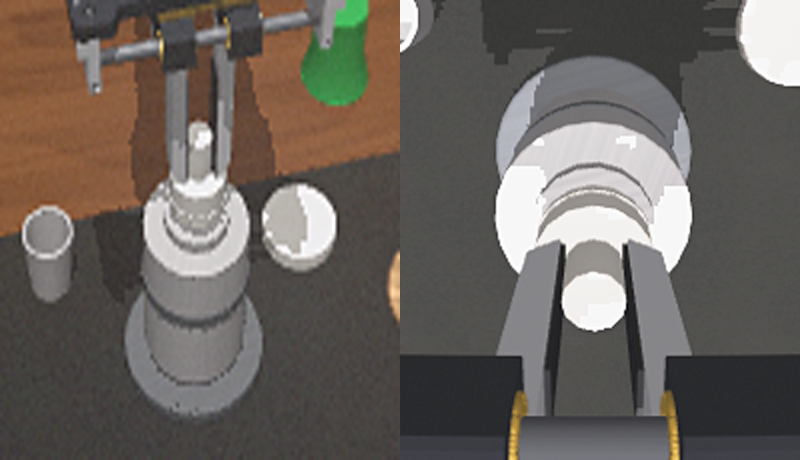

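The picture shows the cap upright over the stud, with its knob top at (200,130) in the left half. The underside is about 9 mm above the collar, resting on the balls. I'll press further and recentre slightly.

Call:
drive_tool(deltas=[[0.4,0,0,0,1],[0.8,0,0.4,0,1],[0.8,0,0.8,0,1],[0.8,0,1.2,0,1],[0.8,0,1.6,0,1]])

```text
t: 17.85
tool_pos: [0.5058, -0.0115, 0.1573]
eef_rot: [0.001, -0.0, 1.0, 0.0]
ft_force: [-0.5, -0.8, 10.7]
finger_gap: 0.0191
gripper_force: 57.0
```

Call:
drive_tool(deltas=[[0,0,0.4,0,1],[0,0,0.8,0,1],[0,0,1.2,0,1],[0,0,1.6,0,1],[0,0,2,0,1]])

```text
t: 18.35
tool_pos: [0.5056, -0.0115, 0.1549]
eef_rot: [0.001, -0.0, 1.0, -0.0]
ft_force: [2.4, -0.8, 3.3]
finger_gap: 0.0188
gripper_force: 56.1
```

Call:
drive_tool(deltas=[[0,0,0.4,0,1],[0,0,0.8,0,1],[0,0,1.2,0,1],[0,0,1.6,0,1],[0,0,2,0,1]])

```text
t: 18.85
tool_pos: [0.5048, -0.0114, 0.1522]
eef_rot: [-0.0, -0.001, 1.0, -0.0]
ft_force: [4.4, -0.7, -5.3]
finger_gap: 0.0189
gripper_force: 55.7
```

It clicked: the push dropped and now pulls. I'll seat it on the collar.

Call:
drive_tool(deltas=[[-0.5,0,0.4,0,1],[-0.8,0,0.8,0,1],[-0.8,0,1.2,0,1],[-0.8,0,1.6,0,1],[-0.8,0,1.8,0,1]])

```text
t: 19.35
tool_pos: [0.5055, -0.0113, 0.1506]
eef_rot: [-0.0, -0.001, 1.0, 0.0]
ft_force: [-0.5, 0.1, 0.0]
finger_gap: 0.0191
gripper_force: 55.7
```

Call:
drive_tool(deltas=[[0,0,0.3,0,1],[0,0,0.5,0,1],[0,0,0.5,0,1],[0,0,0.5,0,1],[0,0,0.5,0,1]])

```text
t: 19.85
tool_pos: [0.5057, -0.0113, 0.1503]
eef_rot: [-0.0, -0.001, 1.0, 0.0]
ft_force: [-3.2, 0.5, 4.9]
finger_gap: 0.019
gripper_force: 56.4
```

Call:
drive_tool(deltas=[[0.2,0,0.3,0,1],[0.2,0,0.5,0,1],[0.2,0,0.5,0,1],[0.2,0,0.5,0,1],[0.2,0,0.5,0,1]])

```text
t: 20.35
tool_pos: [0.5057, -0.0114, 0.1503]
eef_rot: [0.0, -0.001, 1.0, 0.0]
ft_force: [-4.8, -0.8, 14.2]
finger_gap: 0.0193
gripper_force: 57.6
```

Call:
drive_tool(deltas=[[0,0,0,0,1],[0,0,0,0,1],[0,0,0,0,1],[0,0,0,0,1],[0,0,0,0,1]])

```text
t: 20.85
tool_pos: [0.5057, -0.0114, 0.1503]
eef_rot: [0.0, -0.001, 1.0, 0.0]
ft_force: [-4.1, -0.3, 13.5]
finger_gap: 0.0186
gripper_force: 57.6
```

Call:
drive_tool(deltas=[[0.2,0,-0.2,0,1],[0.2,0,-0.2,0,1],[0.2,0,-0.2,0,1],[0.2,0,-0.2,0,1],[0.2,0,-0.2,0,1]])

```text
t: 21.35
tool_pos: [0.5056, -0.0113, 0.1503]
eef_rot: [0.0, -0.001, 1.0, 0.0]
ft_force: [-1.7, -0.5, 7.6]
finger_gap: 0.0188
gripper_force: 56.8
```

Call:
drive_tool(deltas=[[0,0,0,0,1],[0,0,0,0,1],[0,0,0,0,1],[0,0,0,0,1],[0,0,0,0,1]])

```text
t: 21.85
tool_pos: [0.5056, -0.0114, 0.1503]
eef_rot: [0.0, -0.001, 1.0, 0.0]
ft_force: [-0.6, -0.3, 7.8]
finger_gap: 0.0192
gripper_force: 56.8
```

```bash
python3 - <<'E'
from h import *
for _ in range(4):
    c=imaging.capture('scene');print(status.read_state()['ft_force'])
save(c,'end');W=cloud(c)
d=np.hypot(W[...,0]-.5065,W[...,1]+.0115);q=W[(d<.007)&(W[...,2]>.15)&(W[...,2]<.19)][:,2];print('knob top',np.median(q))
E
```

```text
[-2.06278449  0.28565529  7.48143058]
[-1.78944603  0.51550065  8.13365452]
[-1.1565636  -0.46172862  7.3318553 ]
[-0.31077203 -0.015089    8.24683696]
knob top 0.17550928425643897
```

View pics/end.png

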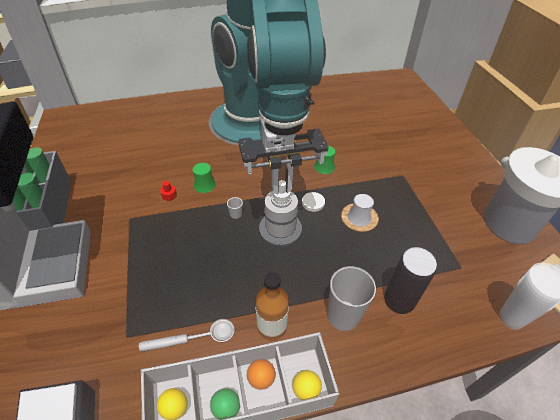

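The knob top is at 176 mm, so the cap is fully home on the flask (282,195), and the cup is on the coaster at (363,212). The push reads about 8 N, so I'll raise it to about 10 N.

Call:
drive_tool(deltas=[[0,0,0.1,0,1],[0,0,0.1,0,1],[0,0,0.1,0,1],[0,0,0.1,0,1],[0,0,0.1,0,1]])

```text
t: 22.55
tool_pos: [0.5056, -0.0114, 0.1503]
eef_rot: [0.0, -0.001, 1.0, 0.0]
ft_force: [-1.8, 0.6, 9.5]
finger_gap: 0.0191
gripper_force: 57.1
```

Call:
drive_tool(deltas=[[0,0,0,0,1],[0,0,0,0,1],[0,0,0,0,1],[0,0,0,0,1],[0,0,0,0,1]])

```text
t: 23.05
tool_pos: [0.5056, -0.0113, 0.1503]
eef_rot: [0.0, -0.001, 1.0, 0.0]
ft_force: [-2.1, 0.1, 9.7]
finger_gap: 0.019
gripper_force: 57.1
```

```bash
python3 -c "
from bench import r
print(r.close_job())"
```

```text
the job is handed in; nothing more can be done
None
```

Job handed in at 23 s: the aluminium cup stands mouth down on the coaster, and the white cap is clicked fully home on the collar, still gripped and pushed down at about 9.7 N.

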